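# Hang the salvage pail on the hook stand

## Task

Swing the flat-lying wire handle of the small parts pail up until it stands upright, with the pail still standing on the table, then hang the pail by that handle on the two-pronged hook of the stand, the handle's wire bedded in the dips of both prongs, pail hanging level. Do it gently: feel the hook take the weight before you let go, neither ram nor drop the pail onto it, keep the pail from tipping, and leave the other things where they lie.

Things in the scene. Friction and masses are not known exactly. Their poses are not given: they have to be found in the camera images.
- pail: Round tapered steel pail, open at the top, 80 mm across at the foot, 100 mm at the rim, 80 mm high, standing loose on the table with a few salvaged parts fixed inside; pail and handle together weigh 0.25 to 0.48 kg. Origin: centre of its underside, z up. The handle hinges on ears on its +y and -y sides and at the start lies flat, pointing to the pail's -x.
- pivot (a point): Middle of the handle's hinge line, on the pail's axis 84 mm above its underside; the hinge line runs along the pail's y.
- bail_grip (a point): Centre of the handle's grip, a light wooden tube 14 mm across and 32 mm long (along y) that turns freely on the wire, 92 mm from the hinge line. The handle is a U of 5 mm wire, 112 mm wide; its crown is straight for 44 mm either side of this point (bare wire from 16 to 44 mm). With the handle flat, 35 mm are free between tube and rim.
- bail (a joint): Angle of the handle, rad: 0 flat (pointing to the pail's -x, its stop), 1.57 upright, 3.14 flat on the other side. Light hinge friction: it stays if let go within about 0.3 rad of upright, otherwise it falls over.
- stand: Hook stand, fixed to the table: base plate 210 x 120 x 8 mm (x = -60 to +150, y = -60 to +60 mm), a 14 mm post 258 mm high at x = +108 mm, and a two-pronged hook clamped on the post; its prongs are stiffly sprung and give about 1 mm for 6 N. Origin: on the table plumb below the hook's seat; z up, +x from the seat towards the post.
- prong_a (a point): Lies 205 mm above the table, over the seat of the prong at the stand's y = +29 mm. Both prongs are 6 mm rod, run from a crossbar at x = +85 mm towards -x, dip to a rounded seat at x = 0 and end in upturned tips at x = -16 mm, 15 mm above a bedded wire's centre. Behind the seat the prong is 8 mm higher than in it.
- prong_b (a point): Same for the other prong, y = -29 mm; 52 mm between the prongs are free for fingers, nothing is above the hook. A bedded wire lies along y across both prongs. The hook is clamped at another height each time, which is not measured: the bedded wire's centre is 0 to 30 mm higher than this point, 205 to 235 mm above the table.
- tape: Bystander: roll of tape, lying flat, 96 mm across and 24 mm high. Origin: centre of its underside.
- driver: Bystander: screwdriver lying down, 160 mm long. Origin: centre of its underside.
- ram1: Bystander: memory board 67 x 30 x 5 mm, lying flat. Origin: centre of its underside.
- ram2: Bystander: another memory board 67 x 30 x 5 mm, lying flat. Origin: centre of its underside.
- fan: Bystander: square black laptop fan 58 x 58 x 14 mm, lying flat. Origin: centre of its underside.
- spudger: Bystander: black plastic pry stick, 140 mm long, lying flat. Origin: centre of its underside.
- mug: Bystander: white mug, 80 mm across and 90 mm high. Origin: centre of its underside.
Mind the look-alikes: they are no part of the job. What is shaped like the stand but orange is not meant. Leave any yellow look-alike of the pail alone.

How it is judged:
On the way, in this order (a step that is already met when the one before it is completed fails the run):
1. the handle stands upright (within 0.25 rad) while the pail stands on the table (value of joint bail between 1.32 and 1.82 rad and height (world z) of pail below 0.006 m and angle between pail's own z axis and vertical below 0.1 rad), for 0.2 s.
2. the hook bears at least 1.5 N of the pail with the handle's wire in its seats while the fingers still hold it (x of bail_grip in the frame of stand between -0.011 and 0.011 m and y of bail_grip in the frame of stand between -0.014 and 0.014 m and z of bail_grip in the frame of stand between 0.198 and 0.241 m and contact force between pail and stand above 1.5 N and contact force between pail and the fingers above 1 N), for 0.2 s.
At the end, for the whole second after the job is handed in: The released pail hangs on the hook, clear of the table (over 20 mm), level within 0.2 rad, nearly still (under 0.08 m/s), its handle within 0.3 rad of upright, the wire in the dips of the prongs (grip centre within 11 mm of the seat along the prongs and 14 mm across, 198 to 241 mm above the table) (x of bail_grip in the frame of stand between -0.011 and 0.011 m and y of bail_grip in the frame of stand between -0.014 and 0.014 m and z of bail_grip in the frame of stand between 0.198 and 0.241 m and contact force between pail and stand above 1.5 N and height (world z) of pail above 0.02 m and angle between pail's own z axis and vertical below 0.2 rad and value of joint bail between 1.27 and 1.87 rad and linear speed of pail below 0.08 m/s and contact force between pail and the fingers below 0.1 N); the robot touches nothing.
It fails at once if pail or handle pressed, rammed or dropped against the hook stand with more than 14 N (contact force between pail and stand above 14 N).
It fails at once if robot pushes on the hook stand with more than 14 N (contact force between any of the fingers, the arm and stand above 14 N).
It fails at once if the pail is tipped by more than 0.5 rad (angle between pail's own z axis and vertical above 0.5 rad).
It fails at once if another loose thing is moved by more than 30 mm (distance of any of tape, driver, ram1, ram2, fan, spudger, mug from where it was at the start of the episode above 0.03 m).
It also fails if it takes over 69 s, if anything falls off the work surface, if the arm or the gripper's body presses on something with over 40 N, if the wrist force passes 120 N, or if a joint passes its speed limit or range.

## Robot

A 7-joint arm with a two-finger parallel gripper is mounted at the origin on the work surface. World frame = base frame: x ahead of the robot, y to its left, z up, the work surface at z = 0. Lengths are in m, angles in rad, forces in N, time in s.
With the tool pointing down it reaches from about 0.35 to 0.9 m from the base axis. Payload 7.2 kg.
Tool frame: the origin (TCP) lies midway between the tips of the shut fingers; the grasp point (between the pads) lies 19 mm behind it (ctrl.tcp_to_grasp is the distance from the TCP to the grasp point, in m); z points along the fingers, x is the direction in which the jaws open and shut, and the axes are right-handed (so a half turn about z gives the same grasp; the last joint's range is limited). The gripper opens to 85 mm and grips with 20 to 120 N. Pads are 22 mm wide; open, the fingers measure 114 mm over their backs; the gripper's body (76 mm by 85 mm) begins 54 mm behind the grasp point. The pads swing forward as they close: fully open they stand 13 mm farther back than shut.
Start: joints at [-1.19, 0.411, -0.013, 1.596, 0.006, 1.134, -0.082], TCP at [0.271, 0.563, 0.231] pointing down, gripper open.
Joint ranges: [-2.95, 2.95], [-0.29, 1.99], [-1.47, 1.44], [0.14, 2.54], [-1.03, 4.17], [0.13, 1.85], [-2.86, 2.86]. Speed limits (rad/s): [2.39, 2.39, 3.01, 3.01, 3.14, 3.14, 3.14].

## Interface

Orientations are given as a unit quaternion [x, y, z, w].
In Python, from plant import sense, vision, ctrl gives the robot as it stands.
- The arm moves only by the shell command python3 -m inch 'ROWS' [FORCE]. ROWS is JSON, a list of rows, each a list of 5 numbers: the shift along the tool's x, y, z in mm, then the turn about the tool's z in rad, then the gripper command: -1 is shut, 1 is fully open, values between are in proportion. In form: [[tx, ty, tz, roll, fingers], ...]. A call has 1 to 20 rows; each row is the pose to reach, as a shift and turn from the pose commanded when the call began, along the tool's axes at that moment; what a row does not reach only later rows make up. A row lasts 1/12 s, in which the tool goes at most 41.7 mm and 7.16 degrees, less where a joint would pass 70% of its speed; a pose out of reach is approached as far as the arm can. A call with a gripper value outside its range is refused whole. The fingers move at their own pace and stop on an object; FORCE is the grip in N (left out, the last holds). Time passes only in rows, so rows that repeat a pose let the fingers close. It gives the time, the measured TCP pose, the force and the opening at its end, in the units of the state.
- sense(): the state, without advancing time (a new reading comes with each control period).
- vision.capture(name): name is "scene" or "top" or "wrist"; returns the picture (400x640x3 uint8, blue, green, red); there is no depth.
- vision.calibration(name): a dict with "intrinsics" (3x3 intrinsics, pixels), "k1" (the pictures are not rectified: a ray, as slopes to the right and down, at radius r is drawn at 1 + k1 r^2 times it, then the intrinsics apply), "R" (3x3) and "t" (3): a world point X has camera coordinates R X + t. Camera axes: x right, y down, z forward; pixel columns grow to the right and rows downward; lengths in m; the calibration is good to about 2 mm. A picture is of the moment at which its call begins: read the wrist's pose just before it. calibration takes no time and is no camera call; for the wrist camera it gives the pose at the moment of the call.
- ctrl.job_done(): hands the job in, once; it reports no verdict.
The state is a dict: "time": time; "joint_positions": joint angles; "joint_velocities": joint speeds; "joint_torque": joint torques, N m; "tcp_pos": TCP position; "eef_rot": TCP orientation; "contact_force": force on the tool from outside, world axes, zero at the start; "torque": the same for the moment, N m; "finger_gap": finger opening in m.
Only numpy, scipy, OpenCV 4.12 (cv2) and the standard library are available. Lean on these libraries where they do the work, as an engineer would, in place of code of your own. Each camera call takes 0.05 s, during which the arm holds its last target. There are 200 camera calls.

## Working session

There is one attempt and no reset: what is moved stays moved. The work goes in short steps, Python scripts to look and compute and a shell command to move; the robot and the scene stay as the last step left them, time stands still between calls to the robot, and variables do not carry over. Pictures are saved under pics/ and viewed, on a budget of 10 in all, crops included, one or two more only if the job needs it, and the job is handed in when it is done.

```bash
mkdir -p pics; ls; python3 - <<'E'
from plant import sense, vision, ctrl
import cv2,numpy as np
np.set_printoptions(precision=4,suppress=True)
for n in ["scene","top"]:
    cv2.imwrite(f"pics/{n}0.png",vision.capture(n)); c=vision.calibration(n); print(n,c)
print(sense(), ctrl.tcp_to_grasp)
E
```

```text
pics
scene {'intrinsics': array([[364.2778,   0.    , 318.1479],
       [  0.    , 364.2778, 201.1332],
       [  0.    ,   0.    ,   1.    ]]), 'k1': -0.08573884954564964, 'R': array([[-0.6839,  0.7293, -0.0182],
       [ 0.5687,  0.5173, -0.6396],
       [-0.457 , -0.4478, -0.7685]]), 't': array([ 0.3382, -0.1665,  1.3651])}
top {'intrinsics': array([[514.1363,   0.    , 324.402 ],
       [  0.    , 514.1363, 192.5546],
       [  0.    ,   0.    ,   1.    ]]), 'k1': -0.06847110371019477, 'R': array([[-0.0268, -0.9996,  0.0113],
       [-0.9813,  0.0242, -0.1908],
       [ 0.1904, -0.0162, -0.9816]]), 't': array([-0.02  ,  0.4773,  1.2751])}
{'time': 0.1, 'joint_positions': array([-1.1902,  0.4118, -0.0127,  1.5969,  0.0056,  1.1343, -0.0822]), 'joint_velocities': array([-0.0007, -0.0004, -0.0008, -0.0012, -0.0006,  0.0006, -0.0006]), 'joint_torque': array([  0.0023, -60.1832,   0.6839, -30.0088,   0.014 ,   0.0065,
        -0.    ]), 'tcp_pos': array([0.271 , 0.5627, 0.2306]), 'eef_rot': array([ 0.8467,  0.532 , -0.0006,  0.0004]), 'contact_force': array([0.1911, 0.111 , 0.3814]), 'torque': array([-0.0364, -0.0245,  0.0129]), 'finger_gap': 0.08522417112805573} 0.0187
```

View pics/scene0.png

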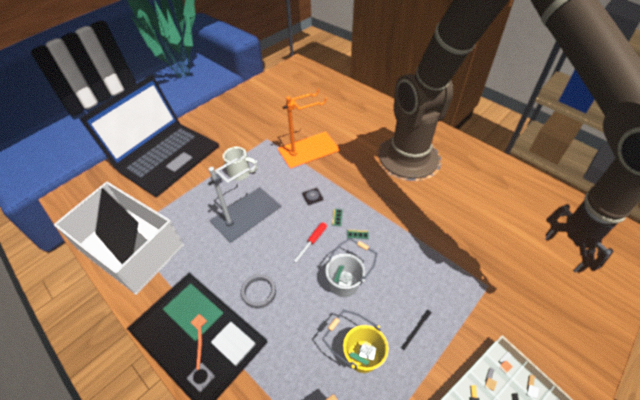

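View pics/top0.png

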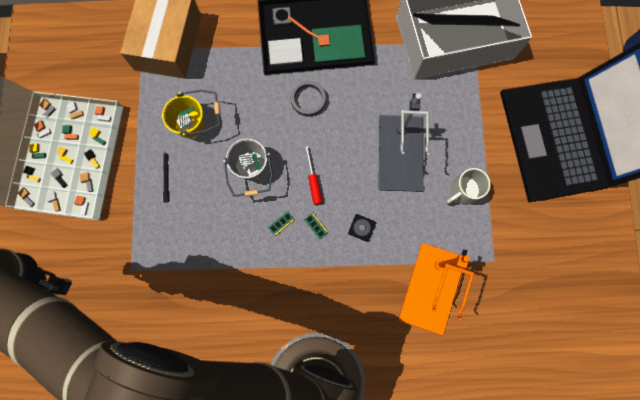

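The scene and top pictures show the grey pail at top (247,158) with its grip at (251,193), pointing towards the robot. The grey stand's base is near (402,153) and its post at (416,100). Next I'll zoom in on both.

```bash
cat > h.py <<'E'
import numpy as np, cv2
from plant import sense, vision, ctrl
from scipy.spatial.transform import Rotation as Rn
np.set_printoptions(precision=4,suppress=True)
def proj(c,X):
    X=np.atleast_2d(X)@c["R"].T+c["t"]; p=X[:,:2]/X[:,2:]
    p=p*(1+c["k1"]*(p**2).sum(1,keepdims=True)); K=c["intrinsics"]
    return p*[K[0,0],K[1,1]]+K[:2,2]
def onz(c,uv,z):
    K=c["intrinsics"]; d=(np.array(uv,float)-K[:2,2])/[K[0,0],K[1,1]]; p=d.copy()
    for _ in range(20): p=d/(1+c["k1"]*(p@p))
    r=c["R"].T@np.r_[p,1]; o=-c["R"].T@c["t"]; return o+r*(z-o[2])/r[2]
def crop(im,x0,y0,w,h,s): return cv2.resize(im[y0:y0+h,x0:x0+w],None,fx=s,fy=s,interpolation=cv2.INTER_CUBIC)
def place(x,y,yaw,P): 
    P=np.atleast_2d(np.array(P,float)); return P@Rn.from_euler('z',yaw).as_matrix().T+[x,y,0]
E
python3 - <<'E'
from h import *
t=cv2.imread("pics/top0.png"); s=cv2.imread("pics/scene0.png")
a=np.hstack([crop(t,207,118,80,80,5),crop(t,365,85,80,110,400/110)[:, :]])
b=np.hstack([crop(s,310,225,80,80,5),crop(s,200,150,98,98,400/98)[:, :]])
w=min(a.shape[1],b.shape[1]); 
im=np.zeros((800,800,3),np.uint8); im[:400,:a.shape[1]]=a; im[400:,:b.shape[1]]=b
cv2.imwrite("pics/z1.png",cv2.resize(im,(600,600)))
c=vision.calibration("top")
for n,uv,z in [("rim",(246,159),.08),("grip",(251,193),.084),("base",(402,153),.008),("post",(416,97),.258)]: print(n,onz(c,uv,z))
E
```

```text
rim [0.5616 0.1647 0.08  ]
grip [0.4727 0.1514 0.084 ]
base [ 0.5874 -0.2449  0.008 ]
post [ 0.649  -0.2403  0.258 ]
```

View pics/z1.png

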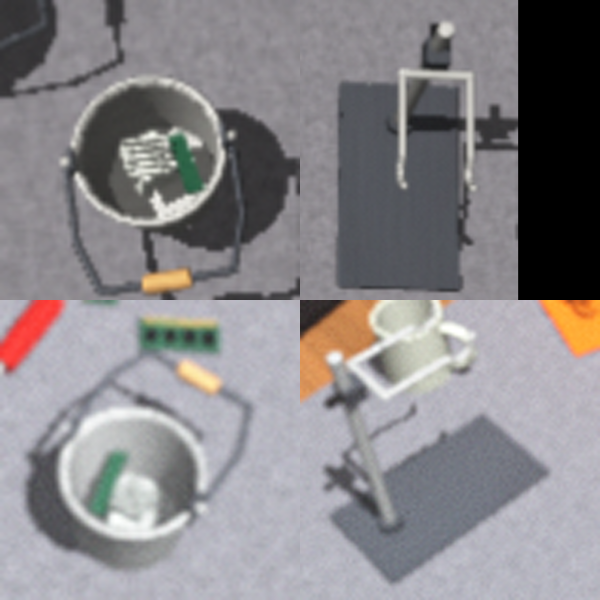

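```bash
cat > fit.py <<'E'
from h import *
from scipy.optimize import least_squares
T=vision.calibration("top"); S=vision.calibration("scene")
def t(px,py): return (365+(px-300)/2.7273, 85+py/2.7273)
def s(px,py): return (200+(px-300)/3.0612, 150+(py-300)/3.0612)
def tp(px,py): return (207+px/3.75,118+py/3.75)
def sp(px,py): return (310+px/3.75,225+(py-300)/3.75)
B=lambda x,y:(x,y,.008)
so=[(T,t(338,82),B(.15,.06)),(T,t(463,82),B(.15,-.06)),(T,t(462,290),B(-.06,-.06)),(T,t(337,287),B(-.06,.06)),
(T,t(446,29),(.108,0,.258)),(S,s(550,467),B(-.06,.06)),(S,s(484,415),B(-.06,-.06)),(S,s(395,580),B(.15,.06)),(S,s(331,517),B(.15,-.06)),(S,s(335,357),(.108,0,.258)),
(T,t(402,185),(-.016,.029,-.214)),(T,t(472,188),(-.016,-.029,-.214)),(S,s(408,327),(-.016,-.029,-.214)),(S,s(474,358),(-.016,.029,-.214)),
(S,s(384,392),(.085,.029,-.2075)),(S,s(349,362),(.085,-.029,-.2075)),(T,t(402,72),(.085,.029,-.2075)),(T,t(472,74),(.085,-.029,-.2075))]
def rs(p):
    r=[]
    for c,uv,P in so:
        P=np.array(P); 
        if P[2]<0: P[2]=-P[2]+p[3]
        r.append(proj(c,place(p[0],p[1],p[2],P))[0]-uv)
    return np.ravel(r)
f=least_squares(rs,[.54,-.24,0,.015],loss='soft_l1'); print("stand",f.x); print(rs(f.x).reshape(-1,2).round(1).tolist())
po=[(T,tp(167,280),(-.092,0,.085)),(T,tp(150,152),(0,0,.08)),(T,tp(67,161),(0,.056,.084)),(T,tp(231,134),(0,-.056,.084)),
(S,sp(198,377),(-.092,0,.085)),(S,sp(132,473),(0,0,.08)),(S,sp(201,508),(0,.056,.084))]
def rp(p): return np.ravel([proj(c,place(*p,P))[0]-uv for c,uv,P in po])
g=least_squares(rp,[.56,.165,.15],loss='soft_l1'); print("pail",g.x); print(rp(g.x).reshape(-1,2).round(1).tolist())
print("grip",place(*g.x,(-.092,0,.084)))
E
python3 fit.py
```

```text
stand [ 0.5438 -0.2396 -0.053   0.0054]
[[-0.0, -0.2], [-2.2, 1.2], [-0.9, 0.0], [-0.1, -0.1], [-0.4, 0.2], [-0.6, 0.8], [-1.1, -1.2], [-1.5, 0.7], [-1.6, -0.8], [-0.7, 0.1], [0.5, 0.4], [0.2, 0.1], [8.4, -6.9], [-1.3, -7.4], [-0.3, 1.1], [-0.3, 0.4], [-0.2, 0.6], [-1.0, 0.7]]
pail [0.5632 0.1633 0.1463]
[[0.0, 0.4], [-0.4, -0.2], [-0.4, 0.7], [-0.4, 0.6], [-0.7, 0.3], [-0.7, -0.2], [-0.9, 0.3]]
grip [[0.4722 0.1499 0.084 ]]
```

```bash
cat >> h.py <<'E'
def to(x,y,z,yaw):
    s=sense(); R=Rn.from_quat(s["eef_rot"]).as_matrix(); d=R.T@(np.array([x,y,z])-s["tcp_pos"])*1000
    a=np.arctan2(R[1,0],R[0,0]); r=(a-yaw+np.pi)%(2*np.pi)-np.pi
    print("t %.2f tcp"%s["time"],s["tcp_pos"],"yaw %.3f"%a,"tilt",R[:,2],"| shift",d.round(1),"roll %.3f"%r,"F",s["contact_force"],"gap %.4f"%s["finger_gap"])
E
python3 -c "
from h import *
to(.472,.150,.19,.146)"
```

```text
t 0.10 tcp [0.271  0.5627 0.2306] yaw 1.122 tilt [-0.0005 -0.0013 -1.    ] | shift [-284.6  360.1   41. ] roll 0.976 F [0.1911 0.111  0.3814] gap 0.0852
```

```bash
python3 -m inch '[[-24,30,3,0.08,1],[-48,60,6,0.16,1],[-71,90,10,0.24,1],[-95,120,14,0.32,1],[-119,150,17,0.4,1],[-142,180,20,0.49,0.5],[-166,210,24,0.57,0],[-190,240,27,0.65,0],[-213,270,31,0.73,0],[-237,300,34,0.81,0],[-261,330,37,0.9,0],[-285,360,41,0.976,0],[-285,360,41,0.976,0],[-285,360,41,0.976,0],[-285,360,41,0.976,0],[-285,360,41,0.976,0],[-285,360,41,0.976,0]]' 30; python3 -c "
from h import *
to(.472,.150,.065,.146)
c=vision.calibration('wrist'); im=vision.capture('wrist'); cv2.imwrite('pics/w1.png',im); cv2.imwrite('pics/s1.png',vision.capture('scene'))
print(c['R'],c['t'],c['intrinsics'][0],c['k1'])
p=(.5632,.1633,.1463)
print(proj(c,place(*p,[(-.092,0,.084),(0,0,.08),(0,.056,.084),(0,-.056,.084),(-.092,.044,.084),(-.092,-.044,.084)])))
"
```

```text
time: 1.52
tcp_pos: [0.4714, 0.1516, 0.1902]
eef_rot: [0.997, 0.074, -0.0, -0.0]
contact_force: [0.7, -0.3, 0.4]
finger_gap: 0.0428
t 1.52 tcp [0.4714 0.1516 0.1902] yaw 0.149 tilt [-0.0002  0.0004 -1.    ] | shift [  0.4   1.7 125.2] roll 0.003 F [ 0.6998 -0.252   0.3518] gap 0.0428
[[ 0.9889  0.1484  0.0007]
 [ 0.1401 -0.9349  0.326 ]
 [ 0.049  -0.3223 -0.9454]] [-0.4895  0.0463  0.3671] [310.9709   0.     319.7471] -0.02744785876923012
[[319.4658 198.1877]
 [426.4943 196.926 ]
 [436.0898 131.4215]
 [420.7665 256.8262]
 [319.5983 146.0859]
 [319.3474 244.8996]]
```

View pics/w1.png

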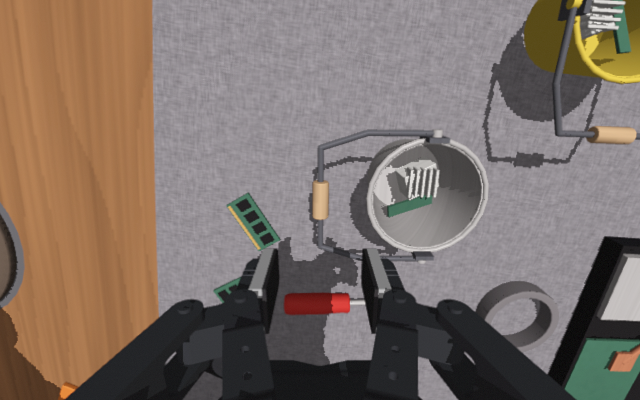

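The wrist picture has the wooden grip at (320,199), against a predicted (319.5,198), so the fit holds. The rim's near edge is at about (370,195). I'll descend and grip.

```bash
python3 -m inch '[[0,2,20,0,-0.1],[0,2,45,0,-0.1],[0,2,70,0,-0.1],[0,2,90,0,-0.1],[0,2,105,0,-0.1],[0,2,115,0,-0.1],[0,2,121,0,-0.1],[0,2,125,0,-0.1],[0,2,125,0,-0.1],[0,2,125,0,-0.5],[0,2,125,0,-0.5],[0,2,125,0,-0.8],[0,2,125,0,-1],[0,2,125,0,-1],[0,2,125,0,-1],[0,2,125,0,-1],[0,2,125,0,-1]]' 25; python3 -c "
from h import *
to(.472,.150,.065,.146)
c=vision.calibration('wrist'); im=vision.capture('wrist'); cv2.imwrite('pics/w2.png',im)"
```

```text
time: 3.03
tcp_pos: [0.4721, 0.1482, 0.0655]
eef_rot: [0.997, 0.073, -0.0, -0.0]
contact_force: [-1.0, 0.3, 4.2]
finger_gap: 0.0131
t 3.03 tcp [0.4721 0.1482 0.0655] yaw 0.146 tilt [-0.0001  0.0002 -1.    ] | shift [ 0.2 -1.8  0.5] roll 0.000 F [-0.9675  0.2747  4.1649] gap 0.0131
```

View pics/w2.png

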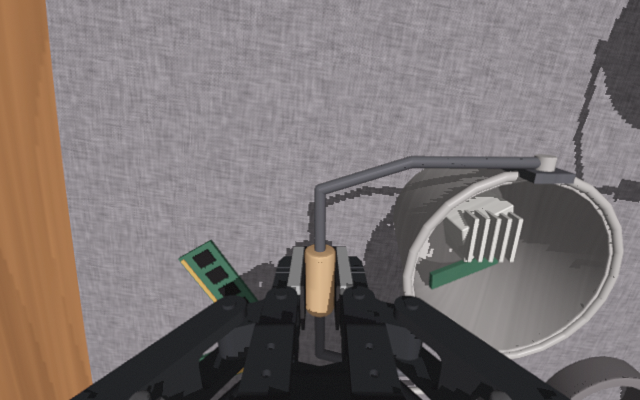

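The tube is held at (320,280), with a gap of 13 mm. Now I'll swing the handle up along the arc, 92 mm radius.

```bash
python3 -m inch '[[0.4,0,-8,0,-1],[1.4,0,-16,0,-1],[3.1,0,-23.8,0,-1],[5.5,0,-31.5,0,-1],[8.6,0,-38.9,0,-1],[12.3,0,-46,0,-1],[16.6,0,-52.8,0,-1],[21.5,0,-59.1,0,-1],[26.9,0,-65,0,-1]]'
python3 -c "
from h import *
to(.472+.092*np.cos(.146),.148+.092*np.sin(.146),.157,.146)"
```

```text
time: 3.83
tcp_pos: [0.4991, 0.1521, 0.1309]
eef_rot: [0.997, 0.073, -0.0, -0.0]
contact_force: [0.1, -0.0, -1.5]
finger_gap: 0.013
t 3.83 tcp [0.4991 0.1521 0.1309] yaw 0.146 tilt [-0.0003  0.     -1.    ] | shift [ 64.6   0.2 -26.1] roll 0.000 F [ 0.0929 -0.0138 -1.5341] gap 0.0130
```

```bash
python3 -m inch '[[6,0,-5.5,0,-1],[12.3,0,-10.4,0,-1],[19.1,0,-14.7,0,-1],[26.2,0,-18.4,0,-1],[33.6,0,-21.5,0,-1],[41.3,0,-23.9,0,-1],[49.1,0,-25.5,0,-1],[57.1,0,-26,0,-1],[65,0,-26,0,-1],[65,0,-26,0,-1],[65,0,-26,0,-1],[65,0,-26,0,-1],[65,0,-26,0,-1],[65,0,-26,0,-1],[65,0,-26,0,-1]]'
python3 -c "
from h import *
to(.563,.162,.157,.146)
a=vision.capture('scene');b=vision.capture('wrist')
cv2.imwrite('pics/u.png',np.hstack([crop(a,270,170,150,150,8/3),cv2.resize(b,None,fx=.625,fy=.625)[:400] if 0 else cv2.copyMakeBorder(cv2.resize(b,(400,250)),0,150,0,0,0)]))"
```

```text
time: 5.08
tcp_pos: [0.5654, 0.1619, 0.1579]
eef_rot: [0.997, 0.073, 0.002, -0.0]
contact_force: [-0.1, -0.1, 8.3]
finger_gap: 0.0131
t 5.08 tcp [0.5654 0.1619 0.1579] yaw 0.146 tilt [ 0.0041  0.0012 -1.    ] | shift [-2.4 -0.5  0.9] roll -0.000 F [-0.0943 -0.0602  8.3217] gap 0.0131
```

View pics/u.png

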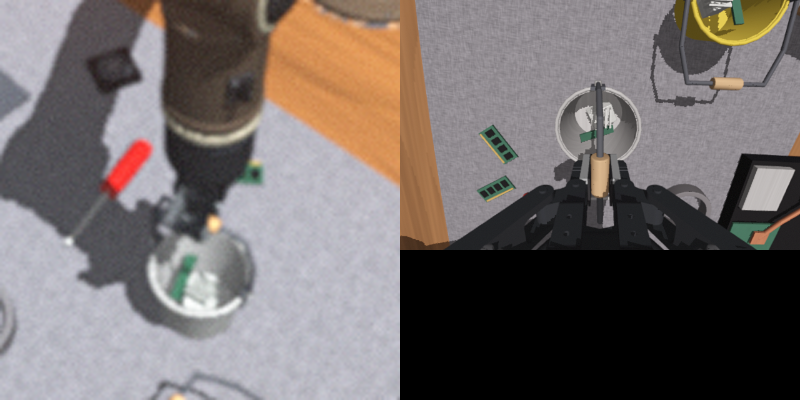

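```bash
python3 -m inch '[[0,0,-1,0,-1],[0,0,-3,0,-1],[0,0,-6,0,-1],[0,0,-11,0,-1],[0,0,-18,0,-1],[0,0,-27,0,-1],[0,0,-37,0,-1],[0,0,-48,0,-1],[0,0,-59,0,-1],[0,0,-70,0,-1],[0,0,-80,0,-1],[0,0,-88,0,-1],[0,0,-94,0,-1],[0,0,-98,0,-1],[0,0,-100,0,-1],[0,0,-100,0,-1],[0,0,-100,0,-1],[0,0,-100,0,-1]]' 40
python3 -c "
from h import *
P=(.5438,-.2396,-.053)
p=place(*P,(-.07,0,0))[0]; print(p)
to(p[0],p[1],.258,-.053)
c=vision.calibration('top')
for uv,z in [((464,255),.258),((441,313),.22),((463,316),.22),((472,187),.09)]: print(onz(c,uv,z))"
```

```text
time: 6.68
tcp_pos: [0.5628, 0.1615, 0.2557]
eef_rot: [0.997, 0.073, -0.0, 0.0]
contact_force: [-0.6, -0.4, -3.1]
finger_gap: 0.0125
[ 0.4739 -0.2359  0.    ]
t 6.68 tcp [0.5628 0.1615 0.2557] yaw 0.146 tilt [-0.0009 -0.0004 -1.    ] | shift [-145.8  380.2   -2. ] roll 0.199 F [-0.605  -0.4261 -3.0977] gap 0.0125
[ 0.2935 -0.3209  0.258 ]
[ 0.1732 -0.2728  0.22  ]
[ 0.1652 -0.3202  0.22  ]
[ 0.4732 -0.4024  0.09  ]
```

```bash
python3 -m inch '[[-1,2,0,0,-1],[-2,5,0,0,-1],[-4,10,-0,0,-1],[-7,17,-1,0.01,-1],[-10,25,-1,0.01,-1],[-13,34,-1,0.02,-1],[-17,44,-2,0.02,-1],[-21,55,-2,0.03,-1],[-25,66,-2,0.03,-1],[-30,78,-2,0.04,-1],[-35,90,-2,0.05,-1],[-39,102,-2,0.05,-1],[-44,114,-2,0.06,-1],[-48,126,-2,0.07,-1],[-53,138,-2,0.07,-1],[-58,150,-2,0.08,-1],[-62,162,-2,0.085,-1],[-67,174,-2,0.09,-1],[-71,186,-2,0.1,-1],[-76,198,-2,0.1,-1]]' 
python3 -c "
from h import *
to(.4739,-.2359,.258,-.053)"
```

```text
time: 8.35
tcp_pos: [0.5166, -0.0466, 0.2583]
eef_rot: [1.0, 0.023, 0.0, 0.0]
contact_force: [-0.2, -0.5, -3.2]
finger_gap: 0.0126
t 8.35 tcp [ 0.5166 -0.0466  0.2583] yaw 0.045 tilt [ 0.0002 -0.     -1.    ] | shift [-51.2 187.2   0.3] roll 0.098 F [-0.1705 -0.5422 -3.1915] gap 0.0126
```

```bash
python3 -m inch '[[-3,12,0,0.006,-1],[-6,24,0,0.012,-1],[-10,36,0,0.018,-1],[-13,48,0,0.025,-1],[-16,60,0,0.03,-1],[-20,72,0,0.038,-1],[-23,84,0,0.045,-1],[-26,96,0,0.05,-1],[-29,108,0,0.057,-1],[-33,120,0,0.063,-1],[-36,131,0,0.07,-1],[-39,142,0,0.075,-1],[-42,152,0,0.08,-1],[-44,161,0,0.085,-1],[-46,169,0,0.09,-1],[-48,175,0,0.093,-1],[-49,179,0,0.096,-1],[-50,182,0,0.098,-1],[-50,183,0,0.098,-1],[-50,183,0,0.098,-1]]' 
python3 -m inch '[[0,0,0,0,-1],[0,0,0,0,-1],[0,0,0,0,-1],[0,0,0,0,-1],[0,0,0,0,-1],[0,0,0,0,-1]]'
cat > view.py <<'E'
from h import *
import sys
P=(.5438,-.2396,-.053); n=sys.argv[1]
c=vision.calibration('wrist'); b=vision.capture('wrist'); a=vision.capture('top'); d=vision.capture('scene'); np.savez(f'{n}.npz',R=c['R'],t=c['t'])
cv2.imwrite(f'pics/{n}w.png',b); cv2.imwrite(f'pics/{n}t.png',a); cv2.imwrite(f'pics/{n}s.png',d)
im=np.zeros((600,800,3),np.uint8); im[:400,:640]=b
im[400:600,:400]=0
h=.2104
pts=place(*P,[(-.016,.029,h+.009),(-.016,-.029,h+.009),(.085,.029,h+.0025),(.085,-.029,h+.0025),(0,.029,h),(0,-.029,h),(.108,0,.258)])
for n2,cc in (('w',c),('t',vision.calibration('top')),('s',vision.calibration('scene'))): print(n2,proj(cc,pts).round(1).tolist())
im=np.zeros((600,800,3),np.uint8); im[:400,:640]=b
x=crop(a,365,85,80,80,2.5); im[400:,:200]=x; x=crop(d,190,130,100,80,2.5); im[400:,200:450]=x
cv2.imwrite(f'pics/{n}.png',im)
E
python3 view.py v1; python3 -c "
from h import *
to(.5438,-.2396,.258,-.053)"
```

```text
time: 10.02
tcp_pos: [0.4753, -0.2305, 0.2582]
eef_rot: [1.0, -0.026, -0.0, -0.0]
contact_force: [-0.5, 0.3, -3.9]
finger_gap: 0.0121
time: 10.52
tcp_pos: [0.4752, -0.2304, 0.2583]
eef_rot: [1.0, -0.026, 0.0, -0.0]
contact_force: [0.0, 0.0, -3.9]
finger_gap: 0.0126
w [[404.6, 195.3], [396.7, 276.6], [557.4, 192.3], [536.8, 270.6], [425.7, 190.9], [416.3, 269.4], [642.9, 268.4]]
t [[402.9, 153.3], [428.3, 154.1], [402.2, 112.0], [427.0, 112.8], [402.2, 147.6], [427.4, 148.4], [418.2, 95.9]]
s [[255.6, 161.5], [243.7, 151.9], [227.2, 181.2], [215.8, 170.7], [251.6, 166.5], [239.9, 156.8], [210.7, 168.7]]
t 10.67 tcp [ 0.4752 -0.2305  0.2583] yaw -0.052 tilt [ 0.  0. -1.] | shift [69.   5.5  0.3] roll 0.001 F [ 0.2623 -0.1911 -2.688 ] gap 0.0126
```

View pics/v1.png

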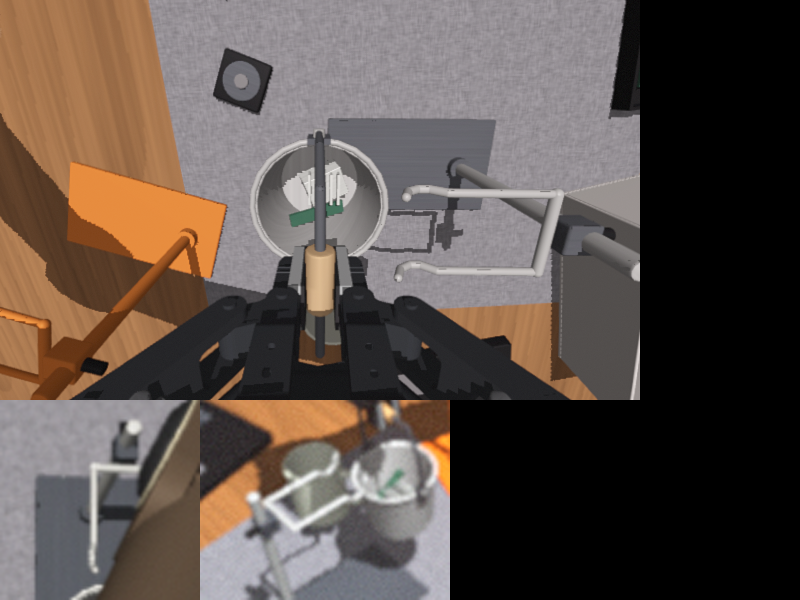

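The wrist picture shows the prong tips at (406,196) and (398,277), against predicted (405,195) and (397,277), so the stand pose holds. The wire crosses the grip squarely and the pail hangs level. I'll move 69 mm forward and then down.

```bash
python3 -m inch '[[2,0,0,0,-1],[5,1,0,0,-1],[10,1,0,0,-1],[16,2,0,0,-1],[23,2,0,0,-1],[30,3,0,0,-1],[37,3,0,0,-1],[44,4,0,0,-1],[51,4,0,0,-1],[57,5,0,0,-1],[62,5,0,0,-1],[66,5,0,0,-1],[68,5,0,0,-1],[69,5,0,0,-1],[69,5,0,0,-1],[69,5,0,0,-1],[69,5,0,0,-1],[69,5,0,0,-1],[69,5,0,0,-1]]' 
python3 -m inch '[[0,0,2,0,-1],[0,0,5,0,-1],[0,0,9,0,-1],[0,0,14,0,-1],[0,0,19,0,-1],[0,0,24,0,-1],[0,0,29,0,-1],[0,0,33,0,-1],[0,0,36,0,-1],[0,0,38,0,-1],[0,0,40,0,-1],[0,0,40,0,-1],[0,0,40,0,-1],[0,0,40,0,-1]]' 
python3 view.py v2; python3 -c "
from h import *
to(.5438,-.2396,.192,-.053)"
```

```text
time: 12.25
tcp_pos: [0.5437, -0.2391, 0.2584]
eef_rot: [1.0, -0.026, 0.0, -0.0]
contact_force: [0.4, 0.4, -3.7]
finger_gap: 0.0123
time: 13.42
tcp_pos: [0.5439, -0.2392, 0.2185]
eef_rot: [1.0, -0.026, 0.0, 0.0]
contact_force: [0.1, -0.3, -2.9]
finger_gap: 0.0125
w [[285.0, 211.0], [288.9, 309.4], [484.3, 206.4], [466.3, 301.2], [318.0, 204.7], [318.0, 299.1], [580.8, 311.0]]
t [[402.9, 153.3], [428.3, 154.1], [402.2, 112.0], [427.0, 112.8], [402.2, 147.6], [427.4, 148.4], [418.2, 95.9]]
s [[255.6, 161.5], [243.7, 151.9], [227.2, 181.2], [215.8, 170.7], [251.6, 166.5], [239.9, 156.8], [210.7, 168.7]]
t 13.57 tcp [ 0.5439 -0.2392  0.2185] yaw -0.052 tilt [ 0.0004 -0.     -1.    ] | shift [-0.1  0.5 26.5] roll 0.001 F [-0.8242 -0.5239 -2.5145] gap 0.0131
```

View pics/v2.png

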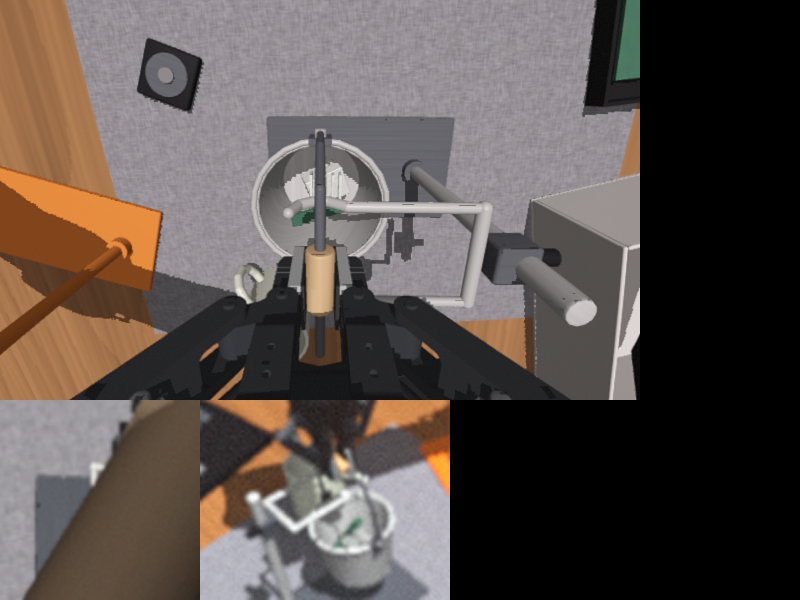

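The wire crosses the near prong at its dip, with the tip at (288,211) against a predicted (285,211). From here I'll feel downward.

```bash
python3 -m inch '[[0,0,2,0,-1],[0,0,4,0,-1],[0,0,6,0,-1],[0,0,8,0,-1],[0,0,10,0,-1],[0,0,12,0,-1],[0,0,13,0,-1],[0,0,14,0,-1],[0,0,14,0,-1]]' | grep -v rot
python3 -m inch '[[0,0,1,0,-1],[0,0,2,0,-1],[0,0,3,0,-1],[0,0,3,0,-1],[0,0,3,0,-1]]' | grep -v rot
```

```text
time: 14.32
tcp_pos: [0.5438, -0.2391, 0.2041]
contact_force: [-0.1, -0.3, -3.2]
finger_gap: 0.0128
time: 14.73
tcp_pos: [0.5438, -0.2391, 0.2012]
contact_force: [1.2, -0.6, -3.5]
finger_gap: 0.0125
```

```bash
python3 -m inch '[[0,0,1,0,-1],[0,0,2,0,-1],[0,0,2,0,-1],[0,0,2,0,-1]]' | grep -v rot
```

```text
time: 15.07
tcp_pos: [0.5438, -0.2391, 0.1992]
contact_force: [0.1, 0.0, -3.1]
finger_gap: 0.0128
```

```bash
python3 -m inch '[[0,0,1,0,-1],[0,0,2,0,-1],[0,0,2,0,-1],[0,0,2,0,-1]]' | grep -E "pos|force"
```

```text
tcp_pos: [0.5438, -0.2391, 0.1972]
contact_force: [-0.8, -0.3, -3.6]
```

```bash
python3 -m inch '[[0,0,0.5,0,-1],[0,0,1,0,-1],[0,0,1,0,-1],[0,0,1,0,-1]]' | grep -E "pos|force"
```

```text
tcp_pos: [0.5438, -0.2391, 0.1962]
contact_force: [0.1, 0.2, -3.5]
```

```bash
python3 -m inch '[[0,0,0.5,0,-1],[0,0,1,0,-1],[0,0,1,0,-1],[0,0,1,0,-1]]' | grep -E "pos|force"
```

```text
tcp_pos: [0.5438, -0.2391, 0.1952]
contact_force: [0.3, -0.9, -3.7]
```

```bash
python3 -m inch '[[0,0,0.5,0,-1],[0,0,1,0,-1],[0,0,1,0,-1],[0,0,1,0,-1]]' | grep -E "pos|force"
```

```text
tcp_pos: [0.5438, -0.2391, 0.1942]
contact_force: [-0.3, -0.7, -3.6]
```

```bash
python3 -m inch '[[0,0,0.5,0,-1],[0,0,1,0,-1],[0,0,1,0,-1],[0,0,1,0,-1]]' | grep -E "pos|force"
```

```text
tcp_pos: [0.5438, -0.2391, 0.1932]
contact_force: [-0.1, 0.1, -3.2]
```

```bash
python3 -m inch '[[0,0,0.5,0,-1],[0,0,0.8,0,-1],[0,0,0.8,0,-1],[0,0,0.8,0,-1]]' | grep -E "pos|force"
```

```text
tcp_pos: [0.5438, -0.2391, 0.1925]
contact_force: [0.1, -0.2, -3.1]
```

```bash
python3 -m inch '[[0,0,0.5,0,-1],[0,0,0.8,0,-1],[0,0,0.8,0,-1],[0,0,0.8,0,-1]]' | grep -E "pos|force"
```

```text
tcp_pos: [0.5438, -0.2391, 0.1916]
contact_force: [-0.5, -0.3, -2.9]
```

```bash
python3 -m inch '[[0,0,0.5,0,-1],[0,0,0.8,0,-1],[0,0,0.8,0,-1],[0,0,0.8,0,-1]]' | grep -E "pos|force"
```

```text
tcp_pos: [0.5438, -0.2391, 0.1908]
contact_force: [1.1, 0.1, -2.2]
```

```bash
python3 -m inch '[[0,0,0.5,0,-1],[0,0,0.8,0,-1],[0,0,0.8,0,-1],[0,0,0.8,0,-1]]' | grep -E "pos|force"
```

```text
tcp_pos: [0.5438, -0.2391, 0.1901]
contact_force: [0.3, -0.7, -3.2]
```

```bash
python3 -m inch '[[0,0,0.4,0,-1],[0,0,0.8,0,-1],[0,0,0.8,0,-1],[0,0,0.8,0,-1]]' | grep -E "pos|force"
```

```text
tcp_pos: [0.5438, -0.2391, 0.1892]
contact_force: [-0.6, 0.5, -2.8]
```

```bash
python3 -m inch '[[0,0,0.4,0,-1],[0,0,0.8,0,-1],[0,0,0.8,0,-1],[0,0,0.8,0,-1]]' | grep -E "pos|force"
```

```text
tcp_pos: [0.5438, -0.2391, 0.1885]
contact_force: [0.5, 0.0, -3.1]
```

```bash
python3 -m inch '[[0,0,0.4,0,-1],[0,0,0.8,0,-1],[0,0,0.8,0,-1],[0,0,0.8,0,-1]]' | grep -E "pos|force"
```

```text
tcp_pos: [0.5439, -0.2391, 0.1878]
contact_force: [-0.3, 0.0, -0.2]
```

```bash
python3 -m inch '[[0,0,0,0,-1],[0,0,0,0,-1],[0,0,0,0,-1],[0,0,0,0,-1]]' | grep -E "pos|force"; python3 view.py v3
```

```text
tcp_pos: [0.5439, -0.2392, 0.1878]
contact_force: [0.1, -0.3, 0.1]
w [[277.1, 239.6], [282.9, 353.7], [520.8, 232.2], [494.4, 341.6], [317.8, 230.0], [317.9, 339.1], [653.5, 373.6]]
t [[402.9, 153.3], [428.3, 154.1], [402.2, 112.0], [427.0, 112.8], [402.2, 147.6], [427.4, 148.4], [418.2, 95.9]]
s [[255.6, 161.5], [243.7, 151.9], [227.2, 181.2], [215.8, 170.7], [251.6, 166.5], [239.9, 156.8], [210.7, 168.7]]
```

```bash
python3 -m inch '[[0,0,0.2,0,-1],[0,0,0.3,0,-1],[0,0,0.3,0,-1],[0,0,0.3,0,-1]]' | grep -E "pos|force"
```

```text
tcp_pos: [0.5439, -0.2392, 0.1875]
contact_force: [-0.8, 0.8, 0.9]
```

View pics/v3.png

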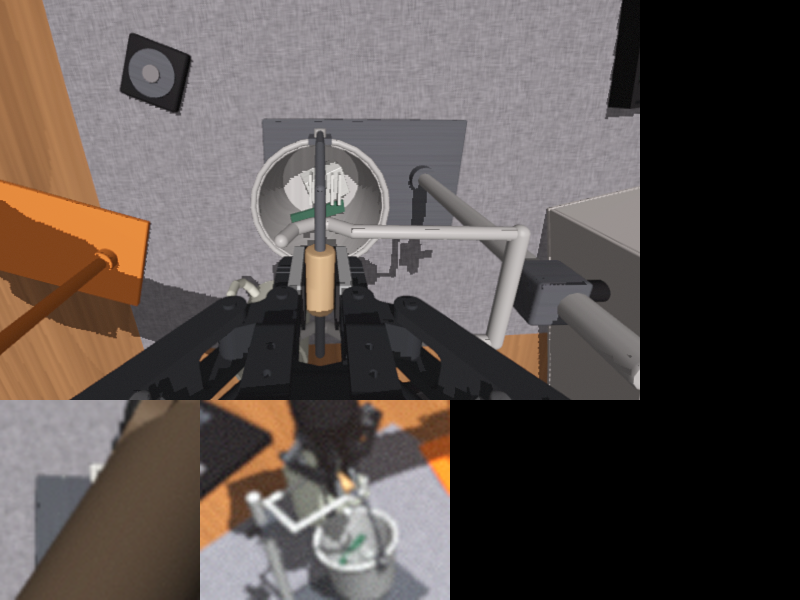

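The wire sits in the dip between the tip (282,240) and the rear rise (350,230). The hook carries the weight: Fz went from -3.2 to +0.9. I'll release.

```bash
python3 -m inch '[[0,0,0,0,-0.75],[0,0,0,0,-0.7],[0,0,0,0,-0.65],[0,0,0,0,-0.6],[0,0,0,0,-0.5],[0,0,0,0,-0.4],[0,0,0,0,-0.3],[0,0,0,0,-0.2],[0,0,0,0,-0.1],[0,0,0,0,0],[0,0,0,0,0],[0,0,0,0,0],[0,0,0,0,0],[0,0,0,0,0]]' 20 | grep -E "pos|force|gap"; python3 view.py v4
```

```text
tcp_pos: [0.5438, -0.2391, 0.1874]
contact_force: [0.8, 0.7, -0.4]
finger_gap: 0.0426
w [[277.1, 240.1], [282.9, 354.4], [521.5, 232.7], [495.0, 342.3], [318.0, 230.4], [318.1, 339.7], [654.9, 374.7]]
t [[402.9, 153.3], [428.3, 154.1], [402.2, 112.0], [427.0, 112.8], [402.2, 147.6], [427.4, 148.4], [418.2, 95.9]]
s [[255.6, 161.5], [243.7, 151.9], [227.2, 181.2], [215.8, 170.7], [251.6, 166.5], [239.9, 156.8], [210.7, 168.7]]
```

View pics/v4.png

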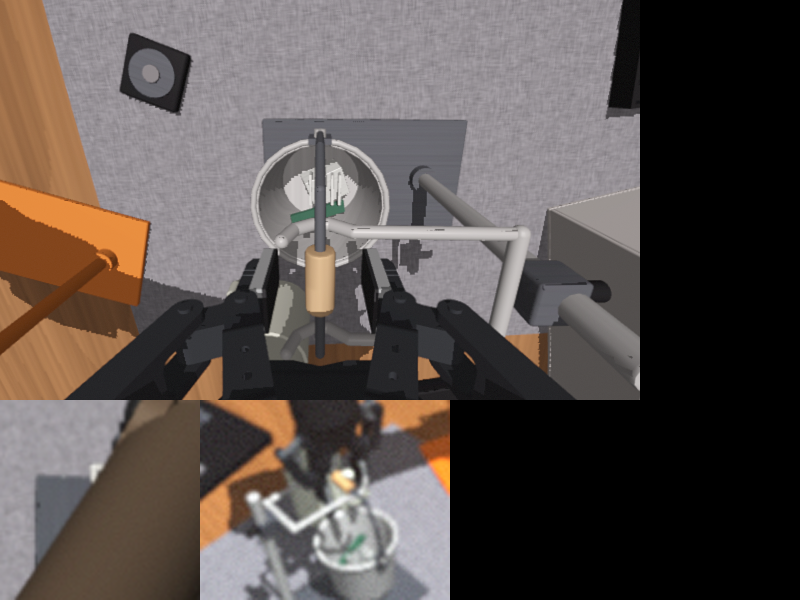

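The pail hangs on both prongs, with the grip at (320,280) clear of both open fingers. I'll retreat straight up and check.

```bash
python3 -m inch '[[0,0,-3,0,0],[0,0,-8,0,0],[0,0,-15,0,0],[0,0,-25,0,0],[0,0,-37,0,0],[0,0,-50,0,0],[0,0,-65,0,0],[0,0,-80,0,0],[0,0,-95,0,0],[0,0,-108,0,0],[0,0,-116,0,0],[0,0,-120,0,0],[0,0,-120,0,0],[0,0,-120,0,0],[0,0,-120,0,0],[0,0,-120,0,0],[0,0,-120,0,0]]' | grep -E "time|pos|force"; python3 view.py v5
```

```text
time: 22.62
tcp_pos: [0.5436, -0.239, 0.3067]
contact_force: [-0.3, -0.2, -0.1]
w [[297.8, 168.7], [299.4, 238.1], [428.3, 167.0], [420.4, 234.7], [319.0, 166.1], [319.0, 233.4], [479.2, 224.7]]
t [[402.9, 153.3], [428.3, 154.1], [402.2, 112.0], [427.0, 112.8], [402.2, 147.6], [427.4, 148.4], [418.2, 95.9]]
s [[255.6, 161.5], [243.7, 151.9], [227.2, 181.2], [215.8, 170.7], [251.6, 166.5], [239.9, 156.8], [210.7, 168.7]]
```

View pics/v5.png

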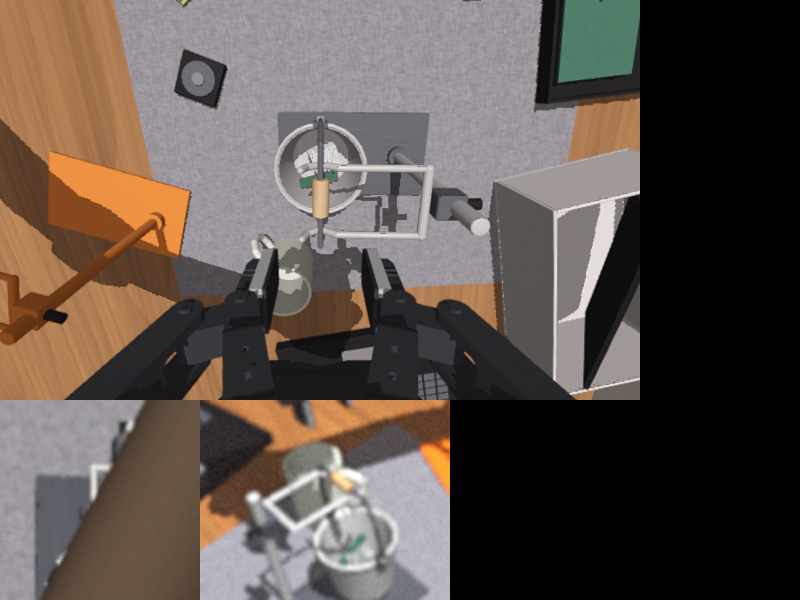

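The pail hangs level, with the wire in both dips and the grip at (320,198) midway between the prongs. The gripper is well clear, so I'm handing in.

```bash
python3 -c "
from plant import ctrl
print(ctrl.job_done())"
```

```text
the job is handed in; nothing more can be done
None
```

The pail is hanging level on the grey two-pronged hook, and I handed the job in at about 23 s of the 69 s allowed. `job_done` gives no verdict, so the result below is from my own checks.

- **Handle:** I gripped the wooden tube and swung the handle upright along its arc while the pail stood on the table. I held it upright for about half a second, pressing down with about 8 N at the end of the swing.
- **Hanging:** I carried the pail in over the prong tips from the open side and lowered it in steps of 1 mm or less near the end. The force on the tool went from about -3.2 N to about +0.9 N, so the hook carried the whole weight before I opened the fingers.
- **Last check:** The final pictures show the wire in the dips of both prongs and the grip midway between them. The gripper is about 120 mm above, with almost no force on it.
- **Other things:** The mug, the fan and the orange look-alike appear unmoved; I did not measure them, nor look at the other bystanders at the end.

One small disagreement: contact came about 4 mm lower than my camera estimate of the hook height, so I used the felt height. The force readings were noisy, around ±0.7 N.

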